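# Reset the tripped pottery wheel

## Robot

A 6-joint arm with a two-finger parallel gripper is mounted at the origin on the work surface. World frame = base frame: x ahead of the robot, y to its left, z up, the work surface at z = 0. Lengths are in m, angles in degrees, forces in N, time in s.
With the tool pointing down it reaches from about 0.375 to 0.9 m from the base axis. Payload 3.1 kg.
Tool frame: the origin (TCP) lies between the finger pads; the fingertips stand 11 mm ahead of it and the grasp point (between the pads) lies 8 mm behind it; z points along the fingers, y is the line along which they close (so a half turn about z gives the same grasp; the last joint's range is limited). The gripper opens to 87 mm and grips with 3 to 60 N. Pads are 19 mm wide; open, the fingers measure 117 mm over their backs; the gripper's body (75 mm by 190 mm) begins 51 mm behind the grasp point.
Start: joints at [58.585, 30.224, 82.088, -0, 67.689, -10.227], TCP at [0.226, 0.583, 0.234] pointing down, gripper open.
Joint ranges: [-176.69, 176.69], [-43.24, 126.21], [12.49, 139.97], [-82, 262], [0, 151.66], [-163.58, 163.58]. Speed limits (degrees/s): [159.86, 159.86, 180, 180, 180, 180].

## Interface

Orientations are given as a 3x3 rotation matrix whose columns are the frame's x, y, z axes.
In Python, from rig import bot gives the robot as it stands.
- The arm moves only by the tool apply_moves, never from a script. Its argument "steps" is a list that holds one entry, the list of rows, each a list of 7 numbers: the shift along the tool's x, y, z in cm, then the turn, a rotation vector about the tool's x, y, z in degrees, then the gripper command: -1 is shut, 1 is fully open, values between are in proportion. In form: [[[dx, dy, dz, rx, ry, rz, jaw], ...]]. A call has 1 to 20 rows; each row is the pose to reach, as a shift and turn from the pose commanded when the call began, along the tool's axes at that moment; what a row does not reach only later rows make up. A row lasts 1/8 s, in which the tool goes at most 62.5 mm and 10.7 degrees, less where a joint would pass 70% of its speed; a pose out of reach is approached as far as the arm can. A call with a gripper value outside its range is refused whole. The fingers move at their own pace and stop on an object; the grip force is fixed at half the most. Time passes only in rows, so rows that repeat a pose let the fingers close. It gives the time, the measured TCP pose, the force, the opening and the grip force at its end, in the units of the state.
- bot.read_state(): the state, without advancing time (a new reading comes with each control period).
- bot.capture(name): name is "scene" or "top"; returns the picture (480x640x3 uint8, blue, green, red); there is no depth.
- bot.camera_model(name): a dict with "intrinsics" (3x3 intrinsics, pixels), "k1" (the pictures are not rectified: a ray, as slopes to the right and down, at radius r is drawn at 1 + k1 r^2 times it, then the intrinsics apply), "R" (3x3) and "t" (3): a world point X has camera coordinates R X + t. Camera axes: x right, y down, z forward; pixel columns grow to the right and rows downward; lengths in m; the calibration is good to about 2 mm. A picture is of the moment at which its call begins. camera_model takes no time and is no camera call.
- bot.hand_in(): hands the job in; it is judged then, once.
The state is a dict: "time_s": time; "joint_positions": joint angles; "qvel": joint speeds; "tau": joint torques, N m; "position": TCP position; "tcp_rot": TCP orientation; "force": force on the tool from outside, world axes, zero at the start; "moment": the same for the moment, N m; "opening": opening from 0.0 (shut) to 1.0 (fully open); "grasp_force": force on a finger pad.
Only numpy, scipy, OpenCV 4.12 (cv2) and the standard library are available. Lean on these libraries where they do the work, as an engineer would, in place of code of your own. Each camera call takes 0.05 s, during which the arm holds its last target. There are 200 camera calls.

## Task

The tabletop pottery wheel has tripped its overload protector. So that it cannot start up by itself, first push the speed lever all the way to stop, at the end of its slot with the red dot, with a fingertip and without squeezing or forcing it; only then reach into the well with the popped-up red button and press that button fully home. Leave the blue direction key in the other well unpressed and the clay torso on the wheel and the things on the table undisturbed, and finish with the hand clear.

Things in the scene. Friction and masses are not known exactly. Their poses are not given: they have to be found in the camera images.
- wheel: Tabletop pottery wheel, fixed, shell 360 mm (x) by 520 mm (y), deck 140 mm above the table. Origin: centre of its underside; x from its front (robot side) to its back, y left, z up. Blue splash pan, radius 130 mm, rim 182 mm up, at (0, -115) mm; bat top at 185 mm. Dark control panel at the left end: lever slot along x centred at (0, 203) mm, wells at (-50, 110) and (50, 110) mm, either way round.
- speed_lever (a joint): Angle of the speed lever, rad: 0 = stop (lever leans to the front, at the red dot), 1.0 = full speed (leans to the back). It hinges about an axis along the wheel's y, 45 mm under the deck; moving it takes about 2 N at the grip and it stays where it is left. It stops hard at both ends. Counts as at stop below 0.08. Loading its grip beyond 35 N fails: push, do not pinch.
- lever_grip (a point): Middle of the lever's orange grip, a round bar 20 mm in diameter and 30 mm long, 72 mm from the hinge; 26 mm above the deck at mid-swing, 18 mm at either end. It moves with the lever. Its lower end stays at least 3 mm and its upper end at most 43 mm above the deck.
- lever_stop (a point): Where the middle of the lever's grip is when the lever is at stop, fixed on the wheel (35 mm in front of the middle of the slot).
- reset_top (a point): Centre of the top of the red overload button, 24 mm in diameter, with a white band under its cap that shows while it is popped up. It stands on the floor of its well; popped up, its top is 14 mm below the well's mouth and 14 mm above the well's floor; moves down 8 mm when pressed home (22 mm below the mouth).
- reset (a joint): How far the red button is pressed, m: 0 = popped up (tripped), 0.008 = home, against a hard stop. It takes about 4 N to move and stays where it is left, without springing back. Counts as home above 0.0065.
- reset_well_mouth (a point): Centre of the mouth of the round well that holds the red button: 52 mm in diameter, 28 mm deep, straight walls with a 2 mm bevel, in a black insert 99 by 73 mm whose top is 141 mm above the table.
- direction_top (a point): Centre of the top of the blue direction key, 24 mm in diameter, in the other well (same size as the first); its top is 17 mm below the mouth. Not to be pressed.
- direction (a joint): How far the blue key is pressed, m: 0 = free, 0.005 = down; a spring returns it. It must stay below 0.0015.
- torso: Half-finished doll torso of grey-white clay, round, 84 mm in diameter and 135 mm tall, loose on the wooden bat on the wheel head. Origin: centre of its underside.
- bowl: Small white bowl, 110 mm across, 50 mm high, loose on the table off the wheel's left end. Origin: centre of its underside.
- modeller: Modelling knife lying on the table off the wheel's left end, 180 mm long along its x, 12 mm thick. Origin: underside, middle.
- clay_block: Block of brown-grey clay, 100 by 65 by 50 mm, loose on the table off the wheel's left end. Origin: centre of its underside.
There are look-alikes about, which are no part of the job. There is more than one size of the torso; the one meant has the size given above.

How it is judged (in metres and radians):
On the way, in this order (a step that is already met when the one before it is completed fails the run):
1. the speed lever is at stop (within 0.08 rad of its end) (value of joint speed_lever below 0.08 rad), for 0.2 s.
2. the red button is pressed home (6.5 of its 8 mm or more) (value of joint reset above 0.0065 m), for 0.2 s.
At the end, for the whole second after the job is handed in: Speed lever within 0.08 rad of stop, red button at least 6.5 mm of its 8 mm down, blue key free (less than 1.5 mm), the clay torso within 12 mm of its start and upright within 0.1 rad, bowl, knife and clay block within 15 mm of theirs, all at rest (value of joint speed_lever below 0.08 rad and value of joint reset above 0.0065 m and value of joint direction below 0.0015 m and distance of torso from where it was at the start of the episode below 0.012 m and distance of each of bowl, modeller, clay_block from where it was at the start of the episode below 0.015 m and linear speed of each of torso, bowl, modeller, clay_block below 0.02 m/s and angle between torso's own z axis and vertical below 0.1 rad); the robot touches nothing.
It fails at once if the red button is pressed (over 3 mm) while the speed lever is off stop (over 0.1 rad) (value of joint reset above 0.003 m and value of joint speed_lever above 0.1 rad).
It fails at once if the blue direction key is pressed (over 1.5 mm) (value of joint direction above 0.0015 m).
It fails at once if the speed lever is squeezed or forced (over 35 N) (contact force between the fingers and speed_lever above 35 N).
It fails at once if the clay torso, bowl, knife or clay block is moved, lifted or tipped (distance of torso from where it was at the start of the episode above 0.012 m or distance of any of bowl, modeller, clay_block from where it was at the start of the episode above 0.015 m or angle between torso's own z axis and vertical above 0.15 rad).
It also fails if it takes over 40 s, if anything falls off the work surface, if the arm or the gripper's body presses on something with over 40 N, if the wrist force passes 120 N, or if a joint passes its speed limit or range.

## Working session

There is one attempt and no reset: what is moved stays moved. The work goes in short steps, Python scripts to look and compute and a tool call to move; the robot and the scene stay as the last step left them, time stands still between calls to the robot, and variables do not carry over. Pictures are saved under pics/ and viewed, at most 10 in all, crops included, and the job is handed in when it is done.

Besides the shell and the picture viewer there is one more tool, called after ">>>" as name(argument=value, ...) on one line, values as JSON. apply_moves: Moves the arm, as the interface text tells. Its arguments: {"type":"object","properties":{"steps":{"type":"array","items":{"type":"array","items":{"type":"array","items":{"type":"number"}}}}},"required":["steps"]}

```bash
mkdir -p pics; cat > h.py <<'E'
import numpy as np, cv2
from rig import bot
def ray(cam,u,v):
    m=bot.camera_model(cam);K=np.array(m["intrinsics"]);R=np.array(m["R"]);t=np.array(m["t"])
    p=cv2.undistortPoints(np.array([[[u,v]]],float),K,np.array([m["k1"],0,0,0.]))[0,0]
    return -R.T@t, R.T@np.array([p[0],p[1],1.])
def plane(cam,u,v,z):
    o,d=ray(cam,u,v); return o+d*(z-o[2])/d[2]
def two(c1,p1,c2,p2):
    o1,d1=ray(c1,*p1);o2,d2=ray(c2,*p2)
    s=np.linalg.lstsq(np.c_[d1,-d2],o2-o1,rcond=None)[0]
    a,b=o1+s[0]*d1,o2+s[1]*d2
    return (a+b)/2,np.linalg.norm(a-b)
E
python3 - <<'E'
from h import *
for c in("scene","top"):
    cv2.imwrite(f"pics/{c}0.png",bot.capture(c)); m=bot.camera_model(c); print(c,m["k1"],-np.array(m["R"]).T@np.array(m["t"]))
s=bot.read_state();print(s["time_s"],s["position"],s["tcp_rot"],s["force"],s["opening"])
E
```

```text
scene -0.00935690644897883 [0.96435551 0.53819522 1.06253319]
top -0.08062025657171776 [ 0.28791662 -0.0520459   1.45522932]
0.1 [0.22554364 0.58220196 0.23265276] [[-9.32395922e-01  3.61437131e-01 -1.02230172e-03]
 [ 3.61438407e-01  9.32394496e-01 -1.66778444e-03]
 [ 3.50389276e-04 -1.92453452e-03 -9.99998087e-01]] [ 0.51393807 -0.24364522  0.22342488] 1.0012185070115622
```

View pics/scene0.png

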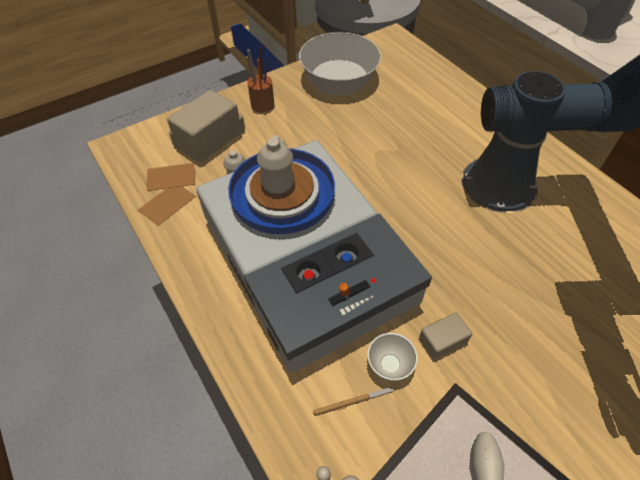

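View pics/top0.png

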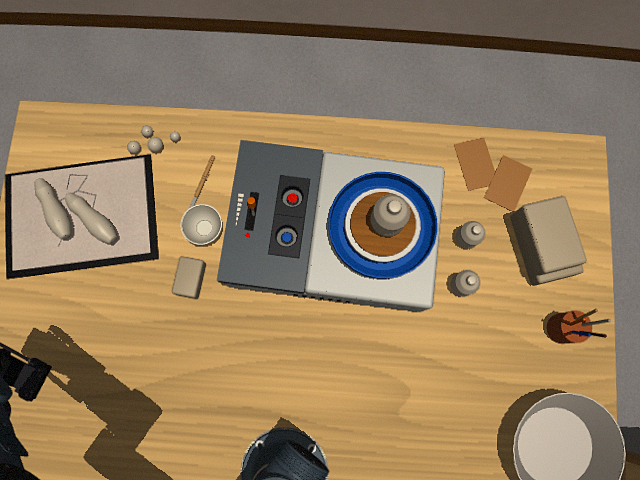

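The scene view shows the red button at (308,274), blue key at (347,257), orange grip at (345,289) and red stop dot at (374,281). In the top view they are at (292,198), (287,237), (252,201) and (248,236). Things that could be mistaken for the red button are the red dot, which is tiny and sits beside the slot, and the red-brown pen pot at top (575,327). I choose the disc in the rear well.

```bash
cat > m.py <<'E'
from h import *
def blobs(img,kind):
    h=cv2.cvtColor(img,cv2.COLOR_BGR2HSV)
    lo,hi={"red":((172,130,90),(180,255,255)),"red2":((0,150,90),(5,255,255)),"orange":((7,170,110),(16,255,255)),"blue":((100,120,110),(120,255,255))}[kind]
    m=cv2.inRange(h,lo,hi)
    if kind=="red": m|=cv2.inRange(h,(0,170,90),(4,255,255))
    n,_,st,ce=cv2.connectedComponentsWithStats(m)
    return [(int(st[i,4]),ce[i].round(2).tolist(),st[i,:4].tolist()) for i in range(1,n) if st[i,4]>=6]
E
python3 - <<'E'
from m import *
roi={"scene":(240,225,440,330),"top":(222,145,322,292)}
for c in roi:
    im=cv2.imread(f"pics/{c}0.png");x0,y0,x1,y1=roi[c];k=np.zeros_like(im);k[y0:y1,x0:x1]=im[y0:y1,x0:x1]
    for kind in("red","orange","blue"): print(c,kind,blobs(k,kind))
a=cv2.resize(cv2.imread("pics/scene0.png")[225:325,270:400],None,fx=4,fy=4,interpolation=cv2.INTER_CUBIC)
b=cv2.resize(cv2.imread("pics/top0.png")[170:270,230:300],None,fx=4,fy=4,interpolation=cv2.INTER_CUBIC)
cv2.imwrite("pics/crop.png",np.hstack([a,b]))
E
```

```text
scene red [(68, [308.38, 274.07], [304, 270, 10, 9]), (17, [373.06, 280.0], [371, 278, 5, 5])]
scene orange [(57, [343.18, 286.56], [339, 283, 9, 8])]
scene blue [(61, [278.79, 225.54], [263, 225, 33, 3]), (61, [346.18, 256.39], [342, 253, 10, 8])]
top red [(70, [292.06, 197.61], [288, 193, 9, 10]), (19, [247.37, 235.21], [245, 233, 5, 5])]
top orange [(45, [250.6, 200.13], [247, 197, 8, 7])]
top blue [(67, [286.42, 236.84], [282, 233, 10, 9])]
```

View pics/crop.png

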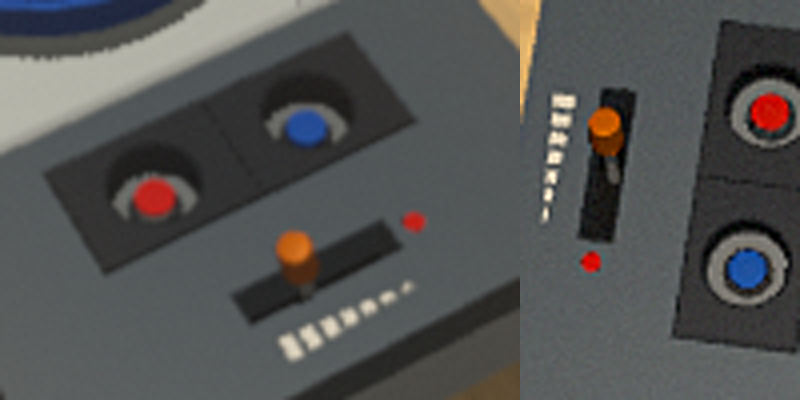

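The crop shows the popped-up red button in the rear well, the blue key in the front well, the orange grip towards the back of the slot, and the red dot at the front end. That confirms the choice.

```bash
python3 - <<'E'
from m import *
P={"red":((308.4,274.1),(292.1,197.6)),"blue":((346.2,256.4),(286.4,236.8)),"dot":((373.1,280),(247.4,235.2)),"griptop":((343.2,286.6),(250.6,200.1))}
W={}
for k,(a,b) in P.items(): W[k],e=two("scene",a,"top",b);print(k,W[k].round(4),round(e,4))
# insert corners (crop -> px), plane 0.141
for n,c,pts,off in(("s","scene",[(45,175),(345,33),(415,122),(106,272)],(270,225)),("t","top",[(722-520,20),(672-520,338)],(230,170))):
    for p in pts: print(n,plane(c,off[0]+p[0]/4-.4,off[1]+p[1]/4-.4,.141).round(4))
# slot ends
for n,c,pts,off in(("s","scene",[(243,310),(392,234)],(270,225)),("t","top",[(618-520,90),(597-520,242)],(230,170))):
    for p in pts: print("slot",n,plane(c,off[0]+p[0]/4-.4,off[1]+p[1]/4-.4,.14).round(4))
d=W["red"]-W["blue"];yaw=np.arctan2(d[1],d[0]);print("yaw from buttons",np.degrees(yaw),np.linalg.norm(d[:2]))
x=np.array([np.cos(yaw),np.sin(yaw)]);y=np.array([-x[1],x[0]])
O=(W["red"]+W["blue"])[:2]/2-.110*y;print("origin",O)
for k in("dot","griptop"):print(k,(W[k][:2]-O)@x,(W[k][:2]-O)@y)
for k,(u,v) in{"slotc":(0,.203),"lever_stop":(-.035,.203),"lever_full":(.035,.203),"redwell":(.05,.11)}.items():print(k,O+u*x+v*y)
E
```

```text
red [0.6718 0.0231 0.1228] 0.0009
blue [0.5719 0.0295 0.1204] 0.0005
dot [0.5658 0.1232 0.1378] 0.0003
griptop [0.6439 0.1185 0.1757] 0.0004
s [ 0.7203 -0.0134  0.141 ]
s [ 0.5231 -0.0015  0.141 ]
s [0.5269 0.072  0.141 ]
s [0.7245 0.0584 0.141 ]
t [0.7241 0.0559 0.141 ]
t [0.5222 0.0699 0.141 ]
slot s [0.6755 0.1181 0.14  ]
slot s [0.5814 0.124  0.14  ]
slot t [0.675  0.1164 0.14  ]
slot t [0.5783 0.1205 0.14  ]
yaw from buttons -3.6932368525293957 0.10010358723603383
origin [ 0.61475764 -0.08348936]
dot -0.06217578994077624 0.2031515815732956
griptop 0.01608488849563358 0.20348317595644128
slotc [0.62783379 0.11908905]
lever_stop [0.59290647 0.12134356]
lever_full [0.6627611  0.11683454]
redwell [0.6717394  0.02306147]
```

>>> apply_moves(steps=[[[-59.8,-26.9,0,0,0,72.5,-1],[-59.8,-26.9,0,0,0,72.5,-1],[-59.8,-26.9,0,0,0,72.5,-1],[-59.8,-26.9,0,0,0,72.5,-1],[-59.8,-26.9,0,0,0,72.5,-1],[-59.8,-26.9,0,0,0,72.5,-1],[-59.8,-26.9,0,0,0,72.5,-1],[-59.8,-26.9,0,0,0,72.5,-1],[-59.8,-26.9,0,0,0,72.5,-1],[-59.8,-26.9,0,0,0,72.5,-1],[-59.8,-26.9,0,0,0,72.5,-1],[-59.8,-26.9,0,0,0,72.5,-1],[-59.8,-26.9,0,0,0,72.5,-1],[-59.8,-26.9,0,0,0,72.5,-1],[-59.8,-26.9,0,0,0,72.5,-1],[-59.8,-26.9,0,0,0,72.5,-1]]])

```text
time_s: 2.1
position: [0.6858, 0.1166, 0.2338]
tcp_rot: [[0.063, 0.998, 0.0], [0.998, -0.063, -0.0], [-0.0, 0.0, -1.0]]
force: [0.4, -0.2, -0.3]
opening: 0.004
grasp_force: 0.0
```

```bash
python3 - <<'E'
from h import *
s=bot.read_state();print(s["time_s"],np.round(s["position"],4),np.round(s["tcp_rot"],3),np.round(s["force"],2),s["opening"],np.round(s["joint_positions"],1))
b=bot.capture("scene"); t=bot.capture("top")
cv2.imwrite("pics/ap.png",np.hstack([cv2.resize(b[150:350,240:440],None,fx=2,fy=2),cv2.resize(t[120:320,200:400],None,fx=2,fy=2)]))
E
```

```text
2.1 [0.6858 0.1166 0.2338] [[ 0.063  0.998  0.   ]
 [ 0.998 -0.063 -0.   ]
 [-0.     0.    -1.   ]] [ 0.39 -0.24 -0.29] 0.004234162010227903 [ 0.5 35.9 70.9 -0.  73.2  4.1]
```

View pics/ap.png

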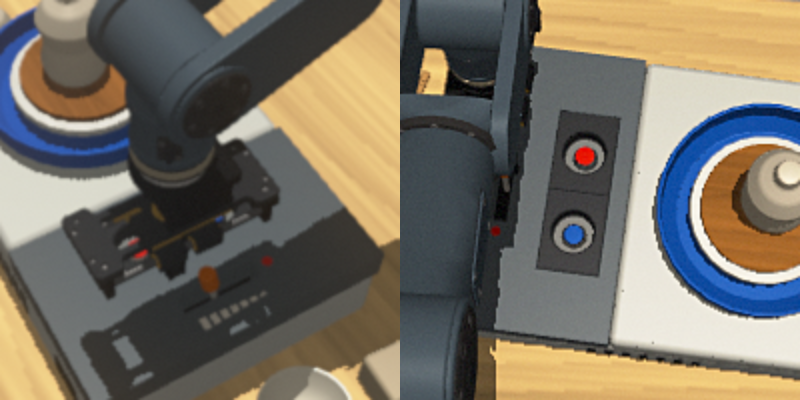

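The gripper is shut, above the deck and behind the orange grip, which is at left crop (208,278). Both wells are clear of it. Next I lower behind the grip.

>>> apply_moves(steps=[[[0,0,2.5,0,0,0,-1],[0,0,5,0,0,0,-1],[0,0,6.3,0,0,0,-1],[0,0,6.8,0,0,0,-1],[0,0,6.8,0,0,0,-1]]])

```text
time_s: 2.82
position: [0.6865, 0.1158, 0.1658]
tcp_rot: [[0.064, 0.998, 0.001], [0.998, -0.064, 0.0], [0.0, 0.001, -1.0]]
force: [0.4, -0.5, 0.4]
opening: 0.004
grasp_force: 0.0
```

>>> apply_moves(steps=[[[0,-0.4,0,0,0,0,-1],[0,-0.8,0,0,0,0,-1],[0,-1.2,0,0,0,0,-1],[0,-1.6,0,0,0,0,-1],[0,-2.0,0,0,0,0,-1],[0,-2.4,0,0,0,0,-1],[0,-2.8,0,0,0,0,-1],[0,-3.2,0,0,0,0,-1]]])

```text
time_s: 3.82
position: [0.6555, 0.1178, 0.1666]
tcp_rot: [[0.064, 0.998, 0.004], [0.998, -0.064, -0.0], [0.0, 0.004, -1.0]]
force: [2.7, -0.0, 3.0]
opening: 0.004
grasp_force: 1.4
```

>>> apply_moves(steps=[[[0,-0.4,0,0,0,0,-1],[0,-0.8,0,0,0,0,-1],[0,-1.2,0,0,0,0,-1],[0,-1.6,0,0,0,0,-1],[0,-2.0,0,0,0,0,-1],[0,-2.3,0,0,0,0,-1],[0,-2.5,0,0,0,0,-1]]])

```text
time_s: 4.7
position: [0.6288, 0.1195, 0.1652]
tcp_rot: [[0.064, 0.998, -0.001], [0.998, -0.064, 0.0], [-0.0, -0.001, -1.0]]
force: [1.7, -0.5, 0.8]
opening: 0.006
grasp_force: 1.0
```

>>> apply_moves(steps=[[[0,-0.2,0,0,0,0,-1],[0,-0.4,0,0,0,0,-1],[0,-0.4,0,0,0,0,-1]]])

```text
time_s: 5.08
position: [0.6247, 0.1197, 0.1652]
tcp_rot: [[0.064, 0.998, -0.001], [0.998, -0.064, -0.0], [-0.0, -0.001, -1.0]]
force: [1.1, -0.3, -0.2]
opening: 0.004
grasp_force: 0.5
```

>>> apply_moves(steps=[[[0,-0.15,0,0,0,0,-1],[0,-0.3,0,0,0,0,-1],[0,-0.3,0,0,0,0,-1]]])

```text
time_s: 5.45
position: [0.6221, 0.1199, 0.1656]
tcp_rot: [[0.064, 0.998, -0.0], [0.998, -0.064, -0.0], [-0.0, -0.0, -1.0]]
force: [1.8, -0.0, -0.2]
opening: 0.009
grasp_force: 0.7
```

>>> apply_moves(steps=[[[0,-0.1,0,0,0,0,-1],[0,-0.2,0,0,0,0,-1],[0,-0.2,0,0,0,0,-1]]])

```text
time_s: 5.82
position: [0.6202, 0.12, 0.1656]
tcp_rot: [[0.064, 0.998, -0.0], [0.998, -0.064, -0.0], [-0.0, -0.0, -1.0]]
force: [2.3, -0.0, -0.4]
opening: 0.006
grasp_force: 0.7
```

>>> apply_moves(steps=[[[0,-0.1,0,0,0,0,-1],[0,-0.2,0,0,0,0,-1],[0,-0.2,0,0,0,0,-1]]])

```text
time_s: 6.2
position: [0.6182, 0.1202, 0.1655]
tcp_rot: [[0.064, 0.998, -0.0], [0.998, -0.064, -0.0], [-0.0, -0.0, -1.0]]
force: [1.6, -1.2, -0.1]
opening: 0.004
grasp_force: 0.7
```

>>> apply_moves(steps=[[[0,-0.1,0,0,0,0,-1],[0,-0.2,0,0,0,0,-1],[0,-0.2,0,0,0,0,-1]]])

```text
time_s: 6.58
position: [0.6161, 0.1203, 0.1655]
tcp_rot: [[0.064, 0.998, -0.0], [0.998, -0.064, 0.0], [0.0, -0.0, -1.0]]
force: [2.4, -0.5, 0.1]
opening: 0.002
grasp_force: 0.7
```

>>> apply_moves(steps=[[[0,-0.1,0,0,0,0,-1],[0,-0.2,0,0,0,0,-1],[0,-0.2,0,0,0,0,-1]]])

```text
time_s: 6.95
position: [0.6144, 0.1204, 0.1656]
tcp_rot: [[0.064, 0.998, 0.0], [0.998, -0.064, -0.0], [-0.0, 0.0, -1.0]]
force: [2.8, -0.4, 0.3]
opening: 0.005
grasp_force: 0.9
```

>>> apply_moves(steps=[[[0,-0.1,0,0,0,0,-1],[0,-0.15,0,0,0,0,-1],[0,-0.15,0,0,0,0,-1]]])

```text
time_s: 7.32
position: [0.6139, 0.1205, 0.1659]
tcp_rot: [[0.064, 0.998, 0.003], [0.998, -0.064, -0.0], [0.0, 0.003, -1.0]]
force: [5.7, -0.1, -1.2]
opening: 0.005
grasp_force: 2.0
```

The force has risen and the motion stalled, so this is probably the end stop. I'll give it one slight nudge, back off, lift and check.

>>> apply_moves(steps=[[[0,-0.08,0,0,0,0,-1],[0,-0.08,0,0,0,0,-1]]])

```text
time_s: 7.58
position: [0.6137, 0.1205, 0.166]
tcp_rot: [[0.064, 0.998, 0.004], [0.998, -0.064, -0.0], [0.0, 0.004, -1.0]]
force: [6.3, 0.7, -0.5]
opening: 0.003
grasp_force: 2.4
```

>>> apply_moves(steps=[[[0,0.5,0,0,0,0,-1],[0,1.5,0,0,0,0,-1],[0,1.5,-2,0,0,0,-1],[0,4,-5,0,0,0,-1],[-4.5,6,-5,0,0,0,-1],[-9.3,6.5,-5,0,0,0,-1],[-9.3,6.5,-5,0,0,0,-1]]])

```text
time_s: 8.45
position: [0.6706, 0.02, 0.2149]
tcp_rot: [[0.069, 0.998, -0.003], [0.998, -0.069, -0.001], [-0.001, -0.003, -1.0]]
force: [-0.6, 0.1, -0.4]
opening: 0.011
grasp_force: 0.0
```

```bash
python3 - <<'E'
from m import *
s=bot.read_state();print(s["time_s"],np.round(s["position"],4),np.round(s["force"],2))
b=bot.capture("scene"); t=bot.capture("top")
for n,im,(x0,y0,x1,y1) in(("scene",b,(240,225,440,330)),("top",t,(222,145,322,292))):
    k=np.zeros_like(im);k[y0:y1,x0:x1]=im[y0:y1,x0:x1]
    for q in("orange","red"):print(n,q,blobs(k,q))
cv2.imwrite("pics/lev.png",np.hstack([cv2.resize(b[200:350,280:430],None,fx=2.6,fy=2.6),cv2.resize(t[130:280,210:360],None,fx=2.6,fy=2.6)]))
E
```

```text
8.45 [0.6706 0.02   0.2149] [-0.58  0.12 -0.38]
scene orange []
scene red [(52, [308.23, 273.98], [304, 271, 9, 7]), (10, [373.2, 280.0], [372, 279, 4, 3])]
top orange []
top red []
```

View pics/lev.png

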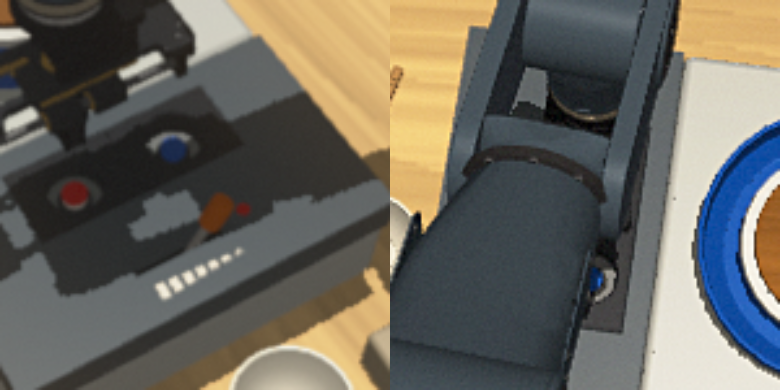

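The lever now leans to the red dot: its orange grip is at about scene (363,282), next to the dot at (373,280). The red button at (308,274) is visible under the fingers. I'll check the angle numerically and centre over the well.

```bash
python3 - <<'E'
from m import *
im=bot.capture("scene");h=cv2.cvtColor(im,cv2.COLOR_BGR2HSV)
m=cv2.inRange(h,(6,120,50),(18,255,255));k=np.zeros_like(m);k[265:300,335:369]=255;m&=k
ys,xs=np.nonzero(m);print(len(xs),xs.mean(),ys.mean())
O=np.array([.61476,-.08349]);x=np.array([.9979,-.0644]);y=np.array([.0644,.9979])
c=bot.camera_model("scene");K=np.array(c["intrinsics"])
for a in(0,.1,.2):
    th=a-.5;P=[np.r_[O+r*np.sin(th)*x+.203*y,.095+r*np.cos(th)] for r in(.057,.072,.087)]
    print(a,cv2.projectPoints(np.array(P),cv2.Rodrigues(np.array(c["R"]))[0],np.array(c["t"]),K,np.array([c["k1"],0,0,0.]))[0].round(1).tolist())
print(np.round(bot.read_state()["position"],4))
E
```

```text
131 362.7709923664122 281.4732824427481
0 [[[359.8, 285.0]], [[362.9, 280.5]], [[366.1, 275.8]]]
0.1 [[[357.8, 285.5]], [[360.5, 281.0]], [[363.2, 276.4]]]
0.2 [[[355.8, 286.1]], [[357.8, 281.7]], [[360.0, 277.3]]]
[0.6702 0.0242 0.215 ]
```

>>> apply_moves(steps=[[[0,0,0,0,0,0,-1],[0,0,0,0,0,0,-1]]])

```text
time_s: 8.85
position: [0.6707, 0.0248, 0.2155]
tcp_rot: [[0.063, 0.998, -0.0], [0.998, -0.063, 0.0], [0.0, -0.0, -1.0]]
force: [-0.5, 1.7, 0.9]
opening: 0.004
grasp_force: 0.0
```

The lever fits an angle of about 0. Descending into the red well.

>>> apply_moves(steps=[[[-0.16,0.12,0,0,0,0,-1],[-0.16,0.12,2,0,0,0,-1],[-0.16,0.12,4,0,0,0,-1],[-0.16,0.12,5.5,0,0,0,-1],[-0.16,0.12,6.5,0,0,0,-1],[-0.16,0.12,7.0,0,0,0,-1],[-0.16,0.12,7.0,0,0,0,-1]]])

```text
time_s: 9.72
position: [0.6721, 0.0219, 0.1455]
tcp_rot: [[0.064, 0.998, -0.0], [0.998, -0.064, -0.0], [-0.0, -0.0, -1.0]]
force: [0.2, 0.1, 0.4]
opening: 0.004
grasp_force: 0.0
```

>>> apply_moves(steps=[[[0,0,0.3,0,0,0,-1],[0,0,0.6,0,0,0,-1],[0,0,0.9,0,0,0,-1],[0,0,1.1,0,0,0,-1],[0,0,1.1,0,0,0,-1]]])

```text
time_s: 10.35
position: [0.6722, 0.0219, 0.1348]
tcp_rot: [[0.064, 0.998, 0.001], [0.998, -0.064, -0.0], [-0.0, 0.001, -1.0]]
force: [0.3, -0.5, 4.3]
opening: 0.006
grasp_force: 1.6
```

Contact at about 4 N, as expected. Pressing home.

>>> apply_moves(steps=[[[0,0,0.15,0,0,0,-1],[0,0,0.3,0,0,0,-1],[0,0,0.4,0,0,0,-1],[0,0,0.4,0,0,0,-1]]])

```text
time_s: 10.85
position: [0.6722, 0.0219, 0.1305]
tcp_rot: [[0.064, 0.998, 0.0], [0.998, -0.064, -0.0], [-0.0, 0.0, -1.0]]
force: [-0.4, -0.6, 3.3]
opening: 0.004
grasp_force: 1.6
```

>>> apply_moves(steps=[[[0,0,0.1,0,0,0,-1],[0,0,0.2,0,0,0,-1],[0,0,0.2,0,0,0,-1]]])

```text
time_s: 11.22
position: [0.6722, 0.0219, 0.1304]
tcp_rot: [[0.064, 0.998, 0.001], [0.998, -0.064, -0.0], [-0.0, 0.001, -1.0]]
force: [-3.0, 0.0, 11.3]
opening: 0.008
grasp_force: 5.6
```

It is at the hard stop: z is 0.1304 against 0.130 expected, and the force rose to 11 N. I'll hold briefly, then lift clear and look.

>>> apply_moves(steps=[[[0,0,0.05,0,0,0,-1],[0,0,0.05,0,0,0,-1],[0,0,-1,0,0,0,-1],[0,0,-3,0,0,0,-1],[0,0,-6,0,0,0,-1],[0,0,-10,0,0,0,-1],[0,0,-14,0,0,0,-1],[5,-4,-16,0,0,0,-1],[10,-8,-16,0,0,0,-1],[15,-12,-16,0,0,0,-1],[20,-14,-16,0,0,0,-1],[25,-14,-16,0,0,0,-1],[30,-14,-16,0,0,0,-1],[35,-14,-16,0,0,0,-1],[35,-14,-16,0,0,0,-1],[35,-14,-16,0,0,0,-1]]])

```text
time_s: 13.22
position: [0.5543, 0.3796, 0.2876]
tcp_rot: [[0.064, 0.998, -0.002], [0.998, -0.064, -0.002], [-0.002, -0.002, -1.0]]
force: [0.0, -0.6, 0.7]
opening: 0.005
grasp_force: 0.0
```

```bash
python3 - <<'E'
from m import *
b=bot.capture("scene"); t=bot.capture("top")
k=np.zeros_like(t);k[145:292,222:322]=t[145:292,222:322];print(blobs(k,"red"),blobs(k,"orange"))
cv2.imwrite("pics/fin.png",np.hstack([cv2.resize(b[130:430,200:480],None,fx=1.4,fy=1.4),cv2.resize(t[135:285,225:415],None,fx=2,fy=2.8)[:420]]))
s=bot.read_state();print(s["time_s"],np.round(s["position"],3))
E
```

```text
[(72, [292.06, 198.4], [288, 194, 9, 10]), (18, [247.28, 235.11], [245, 233, 5, 5])] [(67, [248.07, 222.54], [244, 218, 9, 10])]
13.325 [0.555 0.379 0.288]
```

View pics/fin.png

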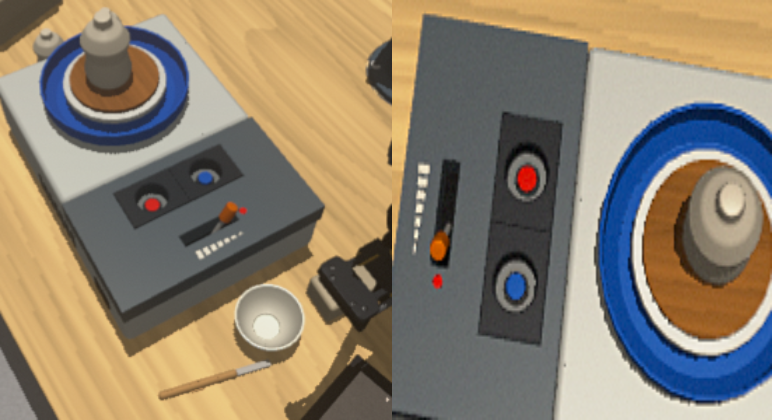

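The final view shows the lever at the red dot (top crop (440,248)), the red button sunk in its well (527,178), the blue key free (516,287), and the torso, bowl and knife in place. The hand is up and clear.

```bash
python3 -c "
from rig import bot
print(bot.hand_in())"
```

```text
the job is handed in; nothing more can be done
None
```

I pushed the speed lever to stop first, then pressed the red button to its hard stop. The blue key and the objects on the wheel and table were untouched, the hand was clear, and the job was handed in at about 13 s; no verdict was returned.

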